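Load a paint block into the sloped dispenser chute

ROBOT

A 6-joint arm with a two-finger parallel gripper is mounted at the origin on the work surface. World frame = base frame: x ahead of the robot, y to its left, z up, the work surface at z = 0. Lengths are in m, angles in rad, forces in N, time in s.
With the tool pointing down it reaches from about 0.275 to 0.825 m from the base axis. Payload 4.9 kg.
Tool frame: the origin (TCP) lies midway between the tips of the shut fingers; the grasp point (between the pads) lies 19 mm behind it (bot.grip_depth is the distance from the TCP to the grasp point, in m); z points along the fingers, y is the line along which they close (so a half turn about z gives the same grasp; the last joint's range is limited). The gripper opens to 85 mm and grips with 20 to 120 N. Pads are 22 mm wide; open, the fingers measure 114 mm over their backs; the gripper's body (76 mm by 85 mm) begins 54 mm behind the grasp point. The pads swing forward as they close: fully open they stand 13 mm farther back than shut.
Start: joints at [-1.448, 0.326, -0.193, 1.052, 0, 1.437], TCP at [0.14, -0.532, 0.231] pointing down, gripper open.
Joint ranges: [-2.65, 2.65], [-0.97, 1.79], [-1.3, 1.35], [-1.93, 2.1], [-1.47, 1.37], [-3.14, 3.14]. Speed limits (rad/s): [2.57, 2.57, 3.14, 3.14, 3.14, 3.14].

INTERFACE

Orientations are given as a unit quaternion [w, x, y, z].
In Python, from cell import bot gives the robot as it stands. Calls block until the motion is done:
- bot.move_pose(position, orientation): joint-space move of the TCP to a pose.
- bot.move_linear(position, speed=0.15, rotation=None, until_force=None): straight line of the TCP; rotation=None keeps the orientation; speed is the mean speed in m/s. With until_force (N) it stops when the force on the tool has changed by that much, and returns True; else False.
- bot.goto_joints(angles): joint-space move.
- bot.set_gripper(opening, grasp_force=None): opening from 0.0 (shut) to 1.0 (fully open); grasp_force is the grip in N (None keeps the last); returns when the fingers have stopped.
- bot.wait(seconds).
- bot.solve_ik(position, orientation): joint angles nearest the present ones, or None.
- bot.camera(name): name is "side" or "top" or "wrist"; returns the picture (480x640x3 uint8, red, green, blue); there is no depth.
- bot.calibration(name): a dict with "mtx" (3x3 intrinsics, pixels), "extrinsics" (4x4, takes a point from world to camera coordinates); the wrist camera has in their place "hand_eye" (4x4, takes a point from camera to tool coordinates, whose origin is the TCP and whose axes are the flange's). Camera axes: x right, y down, z forward; pixel columns grow to the right and rows downward; lengths in m; the calibration is good to about 2 mm. A picture is of the moment at which its call begins: read the wrist's pose just before it. calibration takes no time and is no camera call.
A pose or a line that the arm cannot do raises bot.PlanningError and nothing moves.
- bot.close_job(): hands the job in; it is judged then, once.
Trained networks look in the newest picture that a camera, given by its name, has taken for a name from the list of things; names that differ only in an ending like _2 or _b are one class to them, and where a whole thing is asked for, a point or a joint stands for the part that bears it (a point fixed in the world has none). Each returns a list of dicts, best first, with "confidence" (0 to 1); they miss things now and then, are a little off and sometimes report something else, mostly with a low value. They report only what shows in the picture. A call takes as long as a camera call. They do not tell look-alikes from the thing itself.
- bot.search_frame(camera, thing): "bbox" ([left, top, width, height] in pixels, round what is visible of it).
Readings, each from a call of its own:
- bot.read_clock(): time.
- bot.read_joint_positions(): joint angles.
- bot.read_joint_vel(): joint speeds.
- bot.read_joint_efforts(): joint torques, N m.
- bot.read_position(): TCP position.
- bot.read_tool_rot(): TCP orientation.
- bot.read_ft_force(): force on the tool from outside, world axes, zero at the start.
- bot.read_moment(): the same for the moment, N m.
- bot.read_gripper_width(): opening from 0.0 (shut) to 1.0 (fully open).
- bot.read_finger_force(): force on a finger pad.
Only numpy, scipy, OpenCV 4.12 (cv2) and the standard library are available. Lean on these libraries where they do the work, as an engineer would, in place of code of your own. Each camera call takes 0.05 s, during which the arm holds its last target. There are 200 camera calls.

TASK

Pick up the blue paint block, lay it flat in the upper end of the sloped dispenser chute, then push it down the lane against the orange sprung stop and press it home until the stop gives by about 5 mm; never push the stop in as far as 10 mm, which would trip it. Hold it there a moment, then ease off and leave the block lying in the lane against the stop; leave the other things on the table where they are.

Things in the scene. Friction and masses are not known exactly. Their poses are not given: they have to be found in the camera images.
- block_blue: the blue round paint block to load: a solid disc 50 mm across and 24 mm high, 90 g or so, lying flat on the table; origin at the centre of its underside, z up through the disc
- chute: plywood frame under the lane, fixed to the table, base 300 x 120 mm; origin at the centre of its underside, x points downhill (level). The lane is its top. The lane floor grips: a block does not slide down by itself and resists pushing with under 2 N
- lane: aluminium channel of the chute, 310 mm long, sloping down at 12 degrees. Origin on its floor, on the centre line, at the upper end, about 103 mm above the table; x downhill along the floor, y across, z square to the floor. Floor 54 mm wide between walls 10 mm thick and 10 mm high; a 6 mm thick, 10 mm high lip closes the upper end. Lay the block with its centre 40 to 110 mm down the lane
- gate (a joint): travel in m of the orange sprung stop across the lane: 0 at rest, grows downhill, ends at 12 mm. Plate 46 mm wide, top 25 mm above the floor; its grey carriage, 26 mm further down, is 40 mm high. Clamp setting varies and is not reported: the resting face is 205 to 240 mm down the lane. Gives from about 3 N, then 1.8 N per mm (12 N at 5 mm, 21 N at 10 mm)
- block_yellow: a yellow paint block of the same size, to be left alone; origin at the centre of its underside
- block_green: a green paint block of the same size, to be left alone; origin at the centre of its underside
- ink: amber ink bottle, 44 mm across, 85 mm high, standing; to be left alone; origin at the centre of its underside
- tape: roll of paper tape lying flat, 90 mm across, 24 mm high; to be left alone; origin at the centre of its underside
- ruler: aluminium safety ruler 300 x 45 mm lying flat, with a black bridge handle up to 38 mm high; to be left alone; origin at the centre of its underside, x along its length
- brushpot: white pot of brushes, 84 mm across, brushes up to 240 mm high; to be left alone; origin at the centre of its underside
Things that resemble listed ones, but are neither listed nor needed, are in the scene too. Several things have the shape of the block_blue; the one meant has the colours described above.

How it is judged:
On the way, in this order (a step that is already met when the one before it is completed fails the run):
1. the blue block lies flat on the floor of the lane in its upper part (centre 40 to 110 mm down) (x of block_blue in the frame of lane between 0.035 and 0.115 m and y of block_blue in the frame of lane between -0.006 and 0.006 m and z of block_blue in the frame of lane between -0.004 and 0.004 m and angle between the z axis of block_blue and the z axis of lane, either way round below 0.1 rad), for 0.2 s.
2. the block presses the sprung stop in by at least 2 mm, for 0.2 s (value of joint gate above 0.002 m and contact force between block_blue and gate above 2 N), for 0.2 s.
At the end, for the whole second after the job is handed in: The blue block lies flat on the lane floor (within 4 mm and 0.1 rad), against the stop (gap under 3 mm), at rest and released (x of block_blue in the frame of gate between -0.028 and -0.02 m and y of block_blue in the frame of lane between -0.006 and 0.006 m and z of block_blue in the frame of lane between -0.004 and 0.004 m and angle between the z axis of block_blue and the z axis of lane, either way round below 0.1 rad and linear speed of block_blue below 0.01 m/s); the robot touches nothing.
It fails at once if the sprung stop is pushed in by 10 mm or more (tripped) (value of joint gate above 0.01 m).
It fails at once if another paint block, the ink, the tape, the ruler or the brush pot is moved by more than 20 mm (distance of any of block_yellow, block_green, ink, tape, ruler, brushpot from where it was at the start of the episode above 0.02 m).
It also fails if it takes over 67 s, if anything falls off the work surface, if the arm or the gripper's body presses on something with over 40 N, if the wrist force passes 120 N, or if a joint passes its speed limit or range.

## Working session

There is one attempt and no reset: what is moved stays moved. The work goes in short steps, each a Python script; the robot and the scene stay as the last script left them, time stands still between calls to the robot, and variables do not carry over. Pictures are saved under pics/ and viewed, at most 10 in all, crops included, and the job is handed in when it is done.

```bash
mkdir -p pics; ls
python3 - <<'E'
from cell import bot
import cv2,numpy as np
ims=[]
for c in("top","side"):
    im=bot.camera(c); ims.append(im); cv2.imwrite(f"pics/{c}0.png",im[:,:,::-1])
    cal=bot.calibration(c); print(c,cal["mtx"].tolist(),np.round(cal["extrinsics"],4).tolist())
    for t in("block_blue","chute","lane","gate"):
        print(t,[(np.round(d["bbox"]).tolist(),round(d["confidence"],2)) for d in bot.search_frame(c,t)])
print(np.round(bot.calibration("wrist")["hand_eye"],4).tolist(),bot.calibration("wrist")["mtx"].tolist(),bot.read_clock(),bot.read_tool_rot())
E
```

```text
pics
top [[475.59144693489924, 0.0, 330.31122431476325], [0.0, 475.59144693489924, 240.26411662641155], [0.0, 0.0, 1.0]] [[-0.0251, -0.9996, 0.0118, 0.0239], [-0.9955, 0.0239, -0.0918, 0.5575], [0.0914, -0.014, -0.9957, 1.2959], [0.0, 0.0, 0.0, 1.0]]
block_blue [([373.0, 273.0, 21.0, 16.0], 0.73), ([409.0, 279.0, 18.0, 10.0], 0.61), ([410.0, 307.0, 16.0, 18.0], 0.59), ([448.0, 272.0, 16.0, 19.0], 0.49)]
chute [([217.0, 219.0, 119.0, 59.0], 0.83)]
lane [([219.0, 224.0, 113.0, 44.0], 0.71)]
gate [([473.0, 193.0, 24.0, 20.0], 0.44)]
side [[590.9357697935832, 0.0, 315.3707926358878], [0.0, 590.9357697935832, 238.86530977183898], [0.0, 0.0, 1.0]] [[0.9879, -0.155, 0.0036, -0.523], [-0.1092, -0.7122, -0.6934, 0.1318], [0.1101, 0.6847, -0.7205, 1.3185], [0.0, 0.0, 0.0, 1.0]]
block_blue [([230.0, 357.0, 25.0, 24.0], 0.8), ([368.0, 163.0, 45.0, 78.0], 0.67), ([292.0, 177.0, 17.0, 10.0], 0.65), ([275.0, 310.0, 26.0, 23.0], 0.61), ([276.0, 347.0, 26.0, 27.0], 0.59)]
chute [([270.0, 167.0, 80.0, 102.0], 0.67)]
lane [([278.0, 167.0, 66.0, 76.0], 0.88), ([403.0, 410.0, 29.0, 36.0], 0.41)]
gate [([288.0, 175.0, 22.0, 14.0], 0.45)]
[[-0.0005, -0.9641, -0.2655, 0.069], [1.0, -0.0004, -0.0002, 0.0001], [0.0001, -0.2655, 0.9641, -0.143], [0.0, 0.0, 0.0, 1.0]] [[336.64496575050765, 0.0, 317.4499766425177], [0.0, 336.64496575050765, 235.79834631492062], [0.0, 0.0, 1.0]] 0.5 [-6.29441886e-05  9.91767727e-01  1.28049881e-01 -3.64171457e-06]
```

View pics/top0.png

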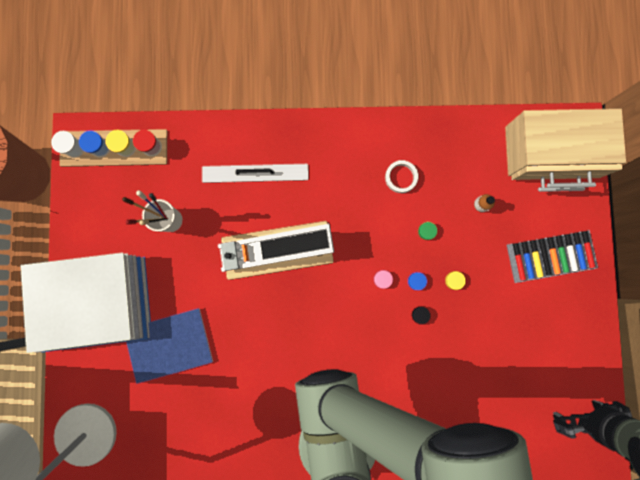

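View pics/side0.png

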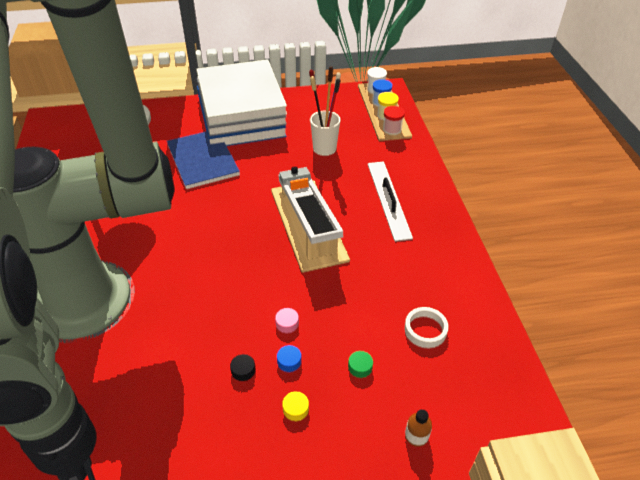

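The top picture shows the chute with its upper end at right (~332,240) and the stop at left (~235,257), plus the loose discs. What could be taken for block_blue: the blue disc (418,281), the blue jar on the rack (91,141), the blue book (170,345), and the discs pink (384,279), black (421,315), yellow (456,280) and green (428,231). I choose (418,281); side view (289,358).

```bash
cat > h.py <<'E'
import cv2,numpy as np
from cell import bot
from scipy.spatial.transform import Rotation as R
def cam(c):
    cal=bot.calibration(c)
    if c!="wrist": return cal["mtx"],np.array(cal["extrinsics"])
    T=np.eye(4);T[:3,:3]=rot().as_matrix();T[:3,3]=bot.read_position()
    return cal["mtx"],np.linalg.inv(T@np.array(cal["hand_eye"]))
def rot():
    return R.from_quat(np.roll(bot.read_tool_rot(),-1))
def quat(M): return np.roll(R.from_matrix(M).as_quat(),1)
def onplane(mtx,E,uv,z):
    d=np.linalg.inv(mtx)@[uv[0],uv[1],1]; d=E[:3,:3].T@d; o=-E[:3,:3].T@E[:3,3]
    return o+d*(z-o[2])/d[2]
def proj(mtx,E,P):
    p=(E[:3,:3]@np.atleast_2d(P).T).T+E[:3,3]; p=p@np.array(mtx).T; return p[:,:2]/p[:,2:]
def blue(im):
    h=cv2.cvtColor(im,cv2.COLOR_RGB2HSV); return cv2.inRange(h,(100,150,80),(125,255,255))
E
python3 - <<'E'
from h import *
im=cv2.imread("pics/top0.png")
a=cv2.resize(im[205:285,205:345],None,fx=5,fy=5,interpolation=cv2.INTER_CUBIC)
b=cv2.resize(im[255:330,365:475],None,fx=2.6,fy=2.6,interpolation=cv2.INTER_CUBIC)
o=np.zeros((600,700,3),np.uint8);o[:400]=a;o[402:402+b.shape[0],:b.shape[1]]=b
cv2.imwrite("pics/c1.png",o)
m=blue(im[:,:,::-1].copy()); n,l,s,c=cv2.connectedComponentsWithStats(m)
k=cam("top")
for i in range(1,n):
    if s[i,4]>60: print(s[i],c[i],onplane(*k,c[i],.02))
for n,u in dict(pink=(384,279),yel=(456,280),green=(428,231),black=(421,315)).items(): print(n,onplane(*k,u,.02))
E
```

```text
[ 79 131  23  21 370] [ 90.20810811 141.57837838] [0.85489157 0.68177535 0.02      ]
[576 244  10  25 146] [580.52054795 256.09589041] [ 0.49715197 -0.68891808  0.02      ]
[524 253  10  25 140] [528.62142857 265.02857143] [ 0.47579416 -0.54138655  0.02      ]
[137 258  10  81 198] [141.56060606 298.26767677] [0.41100766 0.53240088 0.02      ]
[409 273  17  16 227] [417.09251101 280.70044053] [ 0.44005933 -0.22775297  0.02      ]
pink [ 0.44705675 -0.13601072  0.02      ]
yel [ 0.43928503 -0.33610048  0.02      ]
green [ 0.57795003 -0.26418643  0.02      ]
black [ 0.34565318 -0.23459719  0.02      ]
```

View pics/c1.png

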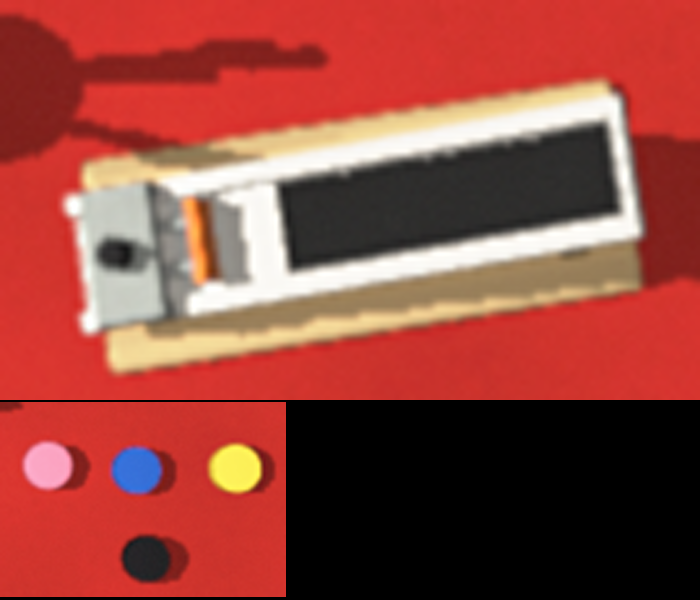

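The crop confirms the blue disc, with pink, yellow and black neighbours about 90–110 mm away, so I'll use a partly opened gripper. I'll go there, refine with the wrist camera, and grasp.

Run:
```python
from h import *
D=np.array([[1,0,0],[0,-1,0],[0,0,-1.]])
q=quat(D)
bot.move_pose([.43,-.228,.16],q)
k=cam("wrist"); im=bot.camera("wrist"); cv2.imwrite("pics/w1.png",im[:,:,::-1])
m=blue(im); n,l,s,c=cv2.connectedComponentsWithStats(m)
best=None
for i in range(1,n):
    if s[i,4]>300:
        p=onplane(*k,c[i],.021); print(s[i],c[i],p)
        if np.hypot(p[0]-.44,p[1]+.228)<.03: best=p
print(bot.read_clock())
bot.set_gripper(.8)
bot.move_linear([best[0],best[1],.06],speed=.15)
hit=bot.move_linear([best[0],best[1],.002],speed=.05,until_force=8)
bot.set_gripper(0,grasp_force=35)
print(hit,bot.read_position(),bot.read_gripper_width(),bot.read_finger_force(),bot.read_clock())
bot.move_linear([best[0],best[1],.2],speed=.2)
print(bot.read_gripper_width(),bot.read_ft_force())
# chute look
bot.move_pose([.36,.12,.30],q)
k=cam("wrist"); im=bot.camera("wrist"); cv2.imwrite("pics/w2.png",im[:,:,::-1])
np.savez("w2.npz",m=k[0],E=k[1]); print(bot.read_position(),bot.read_gripper_width(),bot.read_clock())
for t in("lane","gate"): print(t,[(np.round(d["bbox"]).tolist(),round(d["confidence"],2)) for d in bot.search_frame("wrist",t)])
```

```text
[ 293  183   57   59 2633] [320.86783137 212.55450057] [ 0.44194841 -0.23147562  0.021     ]
2.125
False [ 0.44217251 -0.23170582  0.00256185] 0.5740653019246283 35.92750668525696 4.875
0.5711266757370934 [ 0.08994968  0.36509075 -1.20917646]
[0.360013   0.11994912 0.29996206] 0.5736652315125774 10.6167
lane [([127.0, 0.0, 323.0, 96.0], 0.71)]
gate [([177.0, 12.0, 37.0, 60.0], 0.75)]
```

View pics/w2.png

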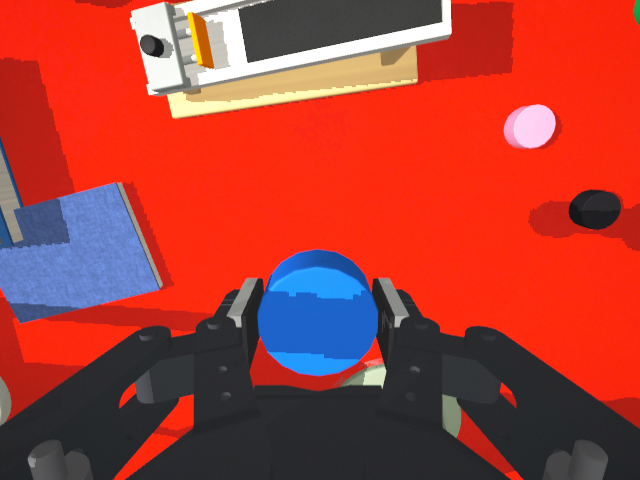

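The block is held squarely (318,313). The chute is cut off at the picture's top (lane near edge from (155,93) to (450,38)), so I step forward for a full view.

Run:
```python
from h import *
p=bot.read_position()
bot.move_linear([.42,.09,.30],speed=.2)
k=cam("wrist"); im=bot.camera("wrist"); cv2.imwrite("pics/w3.png",im[:,:,::-1])
np.savez("w3.npz",m=k[0],E=k[1]); print(bot.read_position(),bot.read_clock())
a=cv2.resize(im[0:220,90:490],None,fx=2,fy=2,interpolation=cv2.INTER_CUBIC)
cv2.imwrite("pics/w3c.png",a[:,:,::-1])
```

```text
[0.41941033 0.08997537 0.29964777] 11.25
```

View pics/w3c.png

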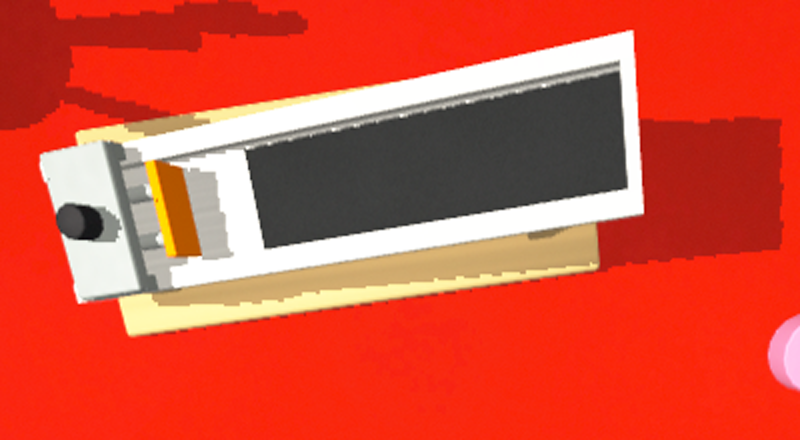

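The whole lane shows now: upper-end outer wall corners at crop (633,32) and (644,213), near wall edge to (160,290), far wall edge to (120,143), stop plate around (147–200,161–257). I fit the lane pose to these.

```bash
cat > lane.py <<'E'
from h import *
from scipy.optimize import least_squares
s=np.deg2rad(12)
def pose(p):
    a=p[2]; hx=np.array([np.cos(a),np.sin(a),0]); ex=hx*np.cos(s)-np.array([0,0,np.sin(s)])
    ey=np.cross([0,0,1],hx); ez=np.cross(ex,ey)
    return np.column_stack([ex,ey,ez]),np.array([p[0],p[1],p[3]])
E
python3 - <<'E'
from lane import *
w=np.load("w3.npz"); W=(w["m"],w["E"]); T=cam("top")
f=lambda u,v:np.array([90+u/2,v/2])
g=lambda u,v:np.array([205+u/5,205+v/5])
pts=[(W,f(633,32),(0,-.037,.01),1),(W,f(644,213),(0,.037,.01),1),(W,f(627,188),(.006,.027,.01),1),
     (T,g(620,92),(0,-.037,.01),1),(T,g(642,233),(0,.037,.01),1)]
lin=[(W,f(160,290),.037,.01),(W,f(420,84),-.037,.01),(W,f(264,247),.027,.01)]
def res(p):
    M,t=pose(p); r=[]
    for k,uv,P,wt in pts: r+=list((proj(*k,M@P+t)[0]-uv)*wt)
    for k,uv,y,z in lin:
        a,b=proj(*k,np.array([M@[0,y,z]+t,M@[.31,y,z]+t])); d=(b-a)/np.linalg.norm(b-a)
        r.append(d[0]*(uv-a)[1]-d[1]*(uv-a)[0])
    r.append((p[3]-.103)*1000/3)
    return np.array(r)
o=least_squares(res,[.5,.0,1.75,.103]); p=o.x
print(p,np.round(o.fun,2)); np.save("lane.npy",p)
M,t=pose(p)
# gate face: bottom edge on floor / top edge at z=25
for uv,z in((f(200,257),0.002),(f(178,257),.025),(f(157,160),.025)):
    d=M.T@(W[1][:3,:3].T@np.linalg.inv(W[0])@[*uv,1]); o_=M.T@(-W[1][:3,:3].T@W[1][:3,3]-t); print("gate",o_+d*(z-o_[2])/d[2])
D=np.column_stack([-M[:,1],-M[:,0],-M[:,2]]); print(np.linalg.det(D))
for X,z in((.075,.06),(.075,.0),(.04,.01),(.19,.01)): print(X,M@[X,0,z]+t,bot.solve_ik(M@[X,0,z]+t,quat(D)))
E
```

```text
[0.55863112 0.00560615 1.70567051 0.09947592] [-0.23  0.12 -0.46 -0.47  0.65  1.65  0.4  -0.19  0.53 -0.46 -0.8  -2.47
  2.34 -1.17]
gate [0.23519907 0.0235442  0.002     ]
gate [0.23366978 0.02397577 0.025     ]
gate [ 0.23265245 -0.02267673  0.025     ]
1.0
0.075 [0.54708916 0.09066238 0.1425714 ] [ 0.14532332  0.42541521 -0.3044109   0.8431912  -0.20942791 -3.1309101 ]
0.075 [0.54876657 0.07830097 0.08388255] [ 0.12281703  0.48951891 -0.3749343   0.70378036 -0.20942406  3.12926616]
0.04 [0.55309046 0.04643696 0.10094093] [ 0.0646027   0.46153038 -0.36978967  0.72455301 -0.20891494  3.0697566 ]
0.19 [0.53336137 0.1918266  0.06975418] [ 0.32476186  0.55335153 -0.30432202  0.75322103 -0.20562044 -2.94756733]
```

Run:
```python
from lane import *
w=np.load("w3.npz"); W=(w["m"],w["E"]); T=cam("top")
im=cv2.imread("pics/w3.png"); hs=cv2.cvtColor(im,cv2.COLOR_BGR2HSV)
wh=cv2.inRange(hs,(0,0,190),(180,35,255))[:220]
f=lambda u,v:np.array([90+u/2,v/2]); g=lambda u,v:np.array([205+u/5,205+v/5])
pts=[(W,f(633,32),(0,-.037,.01),1),(W,f(644,213),(0,.037,.01),1),(W,f(627,188),(.006,.027,.01),1),
     (T,g(620,92),(0,-.037,.01),.5),(T,g(642,233),(0,.037,.01),.5)]
lin=[]
for u in range(230,400,10):
    c=np.flatnonzero(wh[:,u])
    lin+=[(W,np.array([u,c[0]-.5]),-.037,.01),(W,np.array([u,c[-1]+.5]),.037,.01)]
def res(p):
    M,t=pose(p); r=[]
    for k,uv,P,wt in pts: r+=list((proj(*k,M@P+t)[0]-uv)*wt)
    for k,uv,y,z in lin:
        a,b=proj(*k,np.array([M@[0,y,z]+t,M@[.31,y,z]+t])); d=(b-a)/np.linalg.norm(b-a)
        r.append((d[0]*(uv-a)[1]-d[1]*(uv-a)[0])*.6)
    r.append((p[3]-.103)*1000/2)
    return np.array(r)
o=least_squares(res,[.5,.0,1.75,.103],loss="soft_l1"); p=o.x
print(p,np.round(res(p),2)); np.save("lane.npy",p)
M,t=pose(p)
for uv,z in((f(200,257),0.002),(f(178,257),.025),(f(157,160),.025)):
    d=M.T@(W[1][:3,:3].T@np.linalg.inv(W[0])@[*uv,1]); o_=M.T@(-W[1][:3,:3].T@W[1][:3,3]-t); print("gate",o_+d*(z-o_[2])/d[2])
D=np.column_stack([M[:,1],M[:,0],-M[:,2]]); q=quat(D)
print(bot.read_joint_positions())
bot.move_pose(M@[.075,0,.07]+t,q); print(bot.read_joint_positions(),bot.read_gripper_width(),bot.read_clock())
bot.move_linear(M@[.075,0,.028]+t,speed=.08)
f0=bot.read_ft_force()
hit=bot.move_linear(M@[.075,0,-.004]+t,speed=.02,until_force=3)
print(hit,M.T@(bot.read_position()-t),M.T@(bot.read_ft_force()-f0),M.T@bot.read_moment(),bot.read_clock())
im=bot.camera("side"); cv2.imwrite("pics/s2.png",cv2.resize(im[150:290,240:380],None,fx=4,fy=4,interpolation=cv2.INTER_CUBIC)[:,:,::-1])
```

```text
[0.55799953 0.00676371 1.70532922 0.10412787] [-0.24 -1.   -0.42 -0.27  0.59  1.71 -0.01 -0.08  0.06 -0.16  0.17 -0.39
  0.06 -0.14  0.52 -0.48  0.41 -0.23  0.29  0.02  0.17 -0.32  0.05 -0.07
 -0.07 -0.41  0.4  -0.16  0.28  0.09  0.17 -0.25  0.05  0.01 -0.07 -0.34
 -0.19 -0.08  0.28  0.17  0.16 -0.17  0.04  0.08  0.56]
gate [0.2320149  0.02361428 0.002     ]
gate [0.23030282 0.02407288 0.025     ]
gate [ 0.22931777 -0.02190065  0.025     ]
[ 3.87117682e-02  5.88494867e-02 -3.51048776e-01  1.16242228e+00
  2.49988356e-04 -3.10257970e+00]
[ 0.15133032  0.41089012 -0.28550518  0.87774735 -0.2093909   0.01694767] 0.5698994207310504 13.8833
True [0.0750379  0.00023571 0.01098397] [-0.58072717  1.25965716  6.13672401] [ 0.06593486 -0.14666045  0.00331476] 15.475
```

View pics/s2.png

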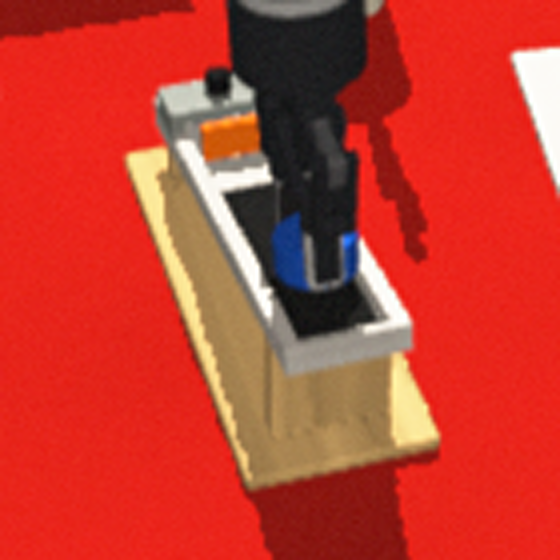

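It stopped with the block's underside about 8 mm above the expected floor. Block and lane look roughly aligned in the side crop (block about (315,250)), so it may be resting on a wall edge. I'll check with the wrist camera.

Run:
```python
from lane import *
p=np.load("lane.npy");M,t=pose(p)
k=cam("wrist"); im=bot.camera("wrist"); cv2.imwrite("pics/w4raw.png",im[:,:,::-1]); np.savez("w4.npz",m=k[0],E=k[1])
v=im[:,:,::-1].copy()
def pl(P,c): 
    q=proj(*k,np.array(P)@M.T+t); cv2.polylines(v,[np.int32(np.round(q*16))],False,c,1,cv2.LINE_AA,4)
for y in(-.037,-.027,.027,.037): pl([(0,y,.01),(.22,y,.01)],(0,255,0))
a=np.linspace(0,2*np.pi,60)
for z in(.0085,.0325): pl(np.column_stack([.075+.025*np.cos(a),.025*np.sin(a),z+0*a]),(0,0,255))
cv2.imwrite("pics/w4.png",cv2.resize(v[100:400,120:520],None,fx=2,fy=2,interpolation=cv2.INTER_CUBIC))
```

```text
(no output)
```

View pics/w4.png

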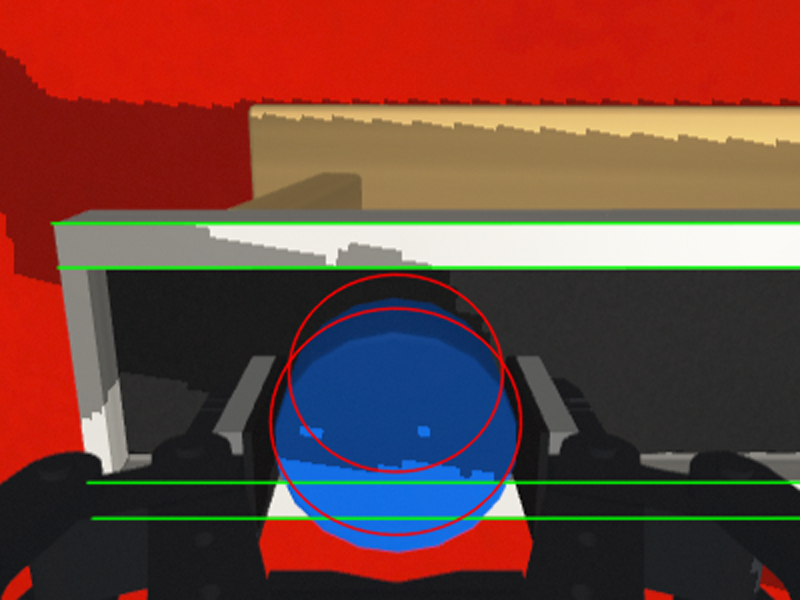

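The overlay's wall edges fit, but the block sits about 4.3 mm too far toward −y in the grip, and overlaps the −y wall (rims at (395,333) and (395,552) against predictions of 308 and 535). I'll lift, shift +4.3 mm and lower again.

Run:
```python
from lane import *
p=np.load("lane.npy");M,t=pose(p); L=lambda:np.round(M.T@(bot.read_position()-t),4)
bot.move_linear(M@[.075,0,.018]+t,speed=.05)
bot.move_linear(M@[.075,.0043,.018]+t,speed=.05); bot.wait(.2)
f0=bot.read_ft_force()
hit=bot.move_linear(M@[.075,.0043,-.004]+t,speed=.02,until_force=3)
print(hit,L(),M.T@(bot.read_ft_force()-f0),M.T@bot.read_moment(),bot.read_clock())
```

```text
True [0.075  0.0045 0.0014] [-0.96713996  0.71772312  5.1619722 ] [ 0.04215339 -0.10399178 -0.03231944] 17.125
```

Run:
```python
from lane import *
p=np.load("lane.npy");M,t=pose(p); L=lambda:np.round(M.T@(bot.read_position()-t),4)
bot.set_gripper(.8); bot.wait(.4)
bot.move_linear(M@[.075,.0043,.07]+t,speed=.1)
k=cam("wrist"); im=bot.camera("wrist")
v=im[:,:,::-1].copy()
def pl(P,c): 
    q=proj(*k,np.array(P)@M.T+t); cv2.polylines(v,[np.int32(np.round(q*16))],False,c,1,cv2.LINE_AA,4)
for y in(-.037,-.027,.027,.037): pl([(0,y,.01),(.22,y,.01)],(0,255,0))
a=np.linspace(0,2*np.pi,60)
for z in(0,.024): pl(np.column_stack([.075+.025*np.cos(a),.025*np.sin(a),z+0*a]),(255,255,255))
cv2.imwrite("pics/w5.png",cv2.resize(v[100:400,120:520],None,fx=2,fy=2,interpolation=cv2.INTER_CUBIC))
print(L(),bot.read_gripper_width(),bot.read_clock())
```

```text
[0.0751 0.0049 0.0692] 0.7959928513836795 18.7417
```

View pics/w5.png

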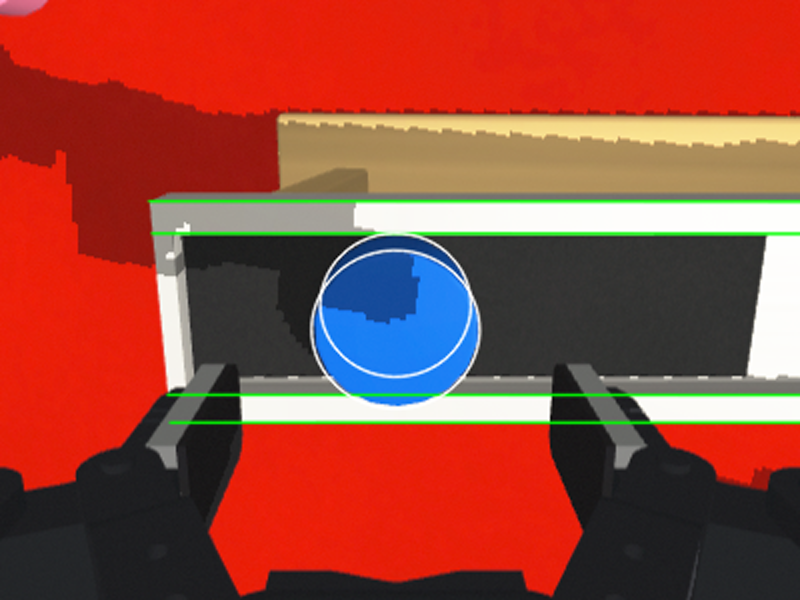

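The block lies flat on the lane centre at about 75 mm, matching the white model outlines (395,320). Next I shut the fingers, drop in behind it and push, measuring the force.

Run:
```python
from lane import *
p=np.load("lane.npy");M,t=pose(p); L=lambda:np.round(M.T@(bot.read_position()-t),4)
Y,Z=.002,.012
go=lambda x,z=Z,**k:bot.move_linear(M@[x,Y,z]+t,**k)
bot.set_gripper(0)
go(.022,.07,speed=.1)
go(.022,.035,speed=.1); print("down hit",go(.022,Z,speed=.04,until_force=4),L())
bot.wait(.2); f0=bot.read_ft_force(); F=lambda:-(M.T@(bot.read_ft_force()-f0))[0]
print("touch",go(.06,speed=.02,until_force=1.),L(),F(),bot.read_clock())
c=L()[0]   # finger on block back edge (block back at .050)
print("fast",go(c+.11,speed=.05,until_force=6),L(),F(),bot.read_clock())
x=L()[0]; log=[]
on=None
for i in range(40):
    if bot.read_clock()>45: break
    x+=.001; go(x,speed=.01); f=F(); log.append((round(x-c,4),round(L()[0]-c,4),round(f,2)))
    if f>5 and on is None: on=x
    if f>12 or (on and x-on>.0035): break
print(c,log,(M.T@(bot.read_ft_force()-f0)),bot.read_clock())
```

```text
down hit False [0.022  0.002  0.0119]
touch False [0.06  0.002 0.012] 0.10381142981249769 23.55
fast False [0.1694 0.0019 0.012 ] 4.3203038775395655 25.9
0.06 [(np.float64(0.1104), np.float64(0.11), np.float64(5.84)), (np.float64(0.1114), np.float64(0.1109), np.float64(7.05)), (np.float64(0.1124), np.float64(0.1116), np.float64(7.14)), (np.float64(0.1134), np.float64(0.1122), np.float64(8.4)), (np.float64(0.1144), np.float64(0.1128), np.float64(8.96))] [-8.96415198 -0.34334884  1.92121567] 27.15
```

Run:
```python
from lane import *
p=np.load("lane.npy");M,t=pose(p); L=lambda:np.round(M.T@(bot.read_position()-t),4)
Y,Z=.002,.012
go=lambda x,z=Z,**k:bot.move_linear(M@[x,Y,z]+t,**k)
F=lambda:-(M.T@bot.read_ft_force())[0]
x=.1744; a0=L()[0]; print(a0,F())
for i in range(6):
    x+=.0007; go(x,speed=.01); bot.wait(.1); print(round(x,4),L()[0],round(F(),2))
    if F()>12.5 or L()[0]>a0+.0021: break
bot.wait(.7); print("held",L(),F(),bot.read_clock())
im=bot.camera("wrist"); cv2.imwrite("pics/w6.png",im[100:460,40:600,::-1])
```

```text
0.1728 8.615535102501326
0.1751 0.1732 10.01
0.1758 0.1736 10.54
0.1765 0.1741 11.42
0.1772 0.1745 12.18
0.1779 0.1749 12.85
held [0.1749 0.0017 0.0122] 12.557153799495552 29.6
```

View pics/w6.png

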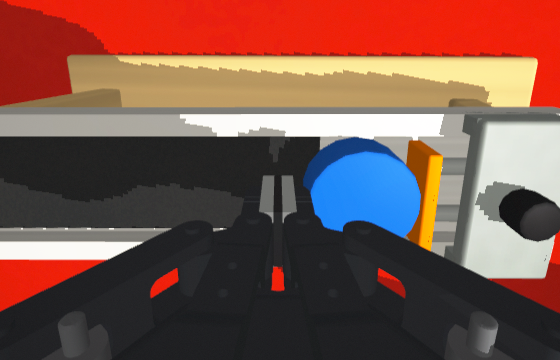

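The block (365,190) is pressed against the orange plate (425,195), the slope matches the 1.8 N/mm spring, and 12.6 N means about 5 mm of give. Now I ease off, lift and check.

Run:
```python
from lane import *
p=np.load("lane.npy");M,t=pose(p); L=lambda:np.round(M.T@(bot.read_position()-t),4)
go=lambda x,z=.012,**k:bot.move_linear(M@[x,.002,z]+t,**k)
F=lambda:-(M.T@bot.read_ft_force())[0]
for x in(.174,.171,.168): go(x,speed=.006); print(L()[0],round(F(),2))
go(.150,speed=.03); print(F())
go(.150,.10,speed=.1); bot.wait(.3)
k=cam("wrist"); im=bot.camera("wrist"); v=im[:,:,::-1].copy()
def pl(P,c): 
    q=proj(*k,np.array(P)@M.T+t); cv2.polylines(v,[np.int32(np.round(q*16))],False,c,1,cv2.LINE_AA,4)
a=np.linspace(0,2*np.pi,60)
for z in(0,.024): pl(np.column_stack([.205+.025*np.cos(a),.025*np.sin(a),z+0*a]),(255,255,255))
cv2.imwrite("pics/w7.png",cv2.resize(v[120:360,280:560],None,fx=2.5,fy=2.5,interpolation=cv2.INTER_CUBIC)); print(bot.read_clock(),bot.read_ft_force())
```

```text
0.1725 9.04
0.1705 6.37
0.1684 1.55
0.44215198377787435
33.8833 [-1.01497857 -0.63675775  0.43838675]
```

View pics/w7.png

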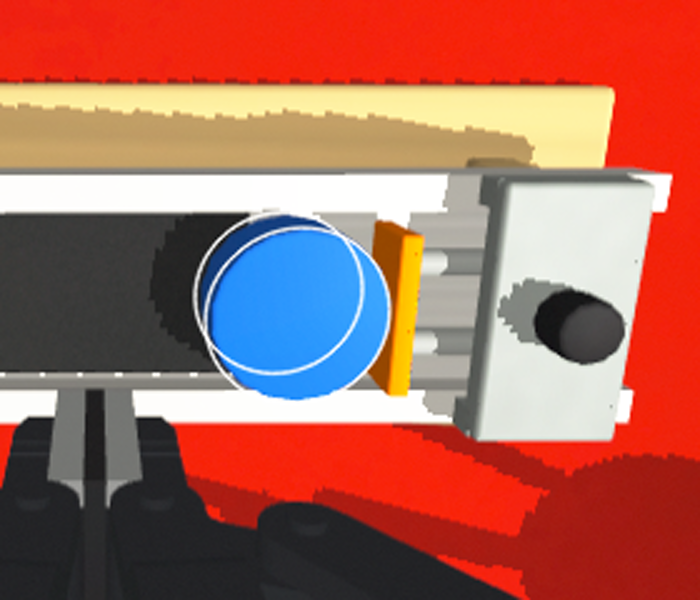

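The block lies flat against the orange plate (contact at about (388,315)), and the arm is clear of everything. Handing in.

```bash
python3 -c "
from cell import bot
print(bot.close_job())"
```

```text
the job is handed in; nothing more can be done
None
```

The blue block was laid in the chute, pressed against the stop at 12.6 N (about 5 mm of give, estimated from the force), eased off and left lying flat against the stop; the job was handed in at about 34 s, with no verdict returned.

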